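# Put the booth's loose parts back on their stands

## Task

Clear the cabinet top before the next show by putting each loose part back where it belongs: one spool pin in each groove of the wooden pin rest, lying across both rails; the brass reel hub over its upright post and down on the base; the frosted condenser lens flat on the felt inside its round tray; and the round carbon tin standing inside its square wooden bay. Lower the lens into place, do not let it fall, and do not knock over the small brown bottle of film cement.

Things in the scene. Friction and masses are not known exactly. Their poses are not given: they have to be found in the camera images.
- pin_a_mid (a point): Loose steel spool pin, one of two alike (either may take either groove), lying on the zinc: a rod 104 mm long, 13 mm thick, with 14 mm square ends (22 mm and 14 mm long) that stop it rolling; about 0.11 kg. The point is its middle, 7 mm above its underside; x runs along the rod, z up.
- pin_b_mid (a point): Loose steel spool pin, one of two alike (either may take either groove), lying on the zinc: a rod 104 mm long, 13 mm thick, with 14 mm square ends (22 mm and 14 mm long) that stop it rolling; about 0.11 kg. The point is its middle, 7 mm above its underside; x runs along the rod, z up.
- hub_mid (a point): Loose brass reel hub: a plain upright tube 52 mm across outside and 36 mm tall with a 28 mm bore right through, small dark film slot in its side, about 0.38 kg. The point is on its axis half-way up, 18 mm above its underside; z up.
- lens_mid (a point): Loose condenser lens, frosted white glass dome in a plain brass ring, lying dome up. The ring is 58 mm across, 20 mm tall, straight-sided (grip it there); the dome rises to 28 mm. About 0.16 kg. The point is on the axis half-way up the ring, 10 mm above the underside; z up. Fragile: must not fall more than about 20 mm.
- tin_mid (a point): Loose round tin carbon box with its lid on, grey tinplate, upright: 58 mm across, 60 mm tall, about 0.26 kg. The point is on its axis half-way up, 30 mm above its underside; z up.
- pin_rest: Fixed wooden pin rest: dark 84 x 140 mm board, 6 mm thick, with two paler rails along y at x = -32 and +32 mm, each 10 mm thick (54 mm free between). Each rail has notches 34 mm wide at y = -40 and +40 mm; facing notches form a groove where one pin lies along x. Notch floors 18 mm, teeth 28 mm, a seated pin's middle 25 mm above the zinc. Origin: centre of underside, on the zinc; z up.
- hub_post: Stand for the reel hub, fixed to the top: a dark wooden disc 90 mm across and 12 mm thick with an upright steel post 10 mm thick at its centre, whose tip is 62 mm above the zinc. Origin: centre of the underside, on the zinc; z up.
- lens_tray: Lens tray, fixed to the top: a round pale wooden dish, 88 mm outside and 80 mm inside, with dark felt on its floor 6 mm above the zinc and a low rim whose top is 11 mm above the zinc. Origin: centre of the underside, on the zinc; z up.
- tin_bay: Bay for the carbon tin, fixed to the top: a low square wooden tray, 90 mm outside and 80 mm inside, floor 5 mm and wall tops 13 mm above the zinc, sides along its x and y axes. Origin: centre of the underside, on the zinc; z up.
- cement_bottle: Small brown glass bottle of film cement with a cork, loose, 38 mm across and about 62 mm tall, standing between the parts and the stands: not to be knocked over. Origin: centre of its underside; z up.

How it is judged:
By the outcome, as a careful person would: the job done as asked, in the order asked, and still so for the second after the job is handed in, with the robot touching nothing.
It also fails if it takes over 144 s, if anything falls off the work surface, if the arm or the gripper's body presses on something with over 40 N, if the wrist force passes 120 N, or if a joint passes its speed limit or range.

## Robot

A 7-joint arm with a two-finger parallel gripper is mounted at the origin on the work surface. World frame = base frame: x ahead of the robot, y to its left, z up, the work surface at z = 0. Lengths are in m, angles in rad, forces in N, time in s.
With the tool pointing down it reaches from about 0.35 to 0.9 m from the base axis. Payload 8.1 kg.
Tool frame: the origin (TCP) lies at the centre of the arm's flange, where the gripper is bolted on; the fingertips stand 178 mm ahead of it and the grasp point (between the pads) lies 159 mm ahead of it; z points along the fingers, y is the direction in which the jaws open and shut (so a half turn about z gives the same grasp; the last joint's range is limited). The gripper opens to 92 mm and grips with 3 to 60 N. Pads are 19 mm wide; open, the fingers measure 130 mm over their backs; the gripper's body (75 mm by 190 mm) begins 47 mm behind the grasp point.
Start: joints at [1.014, 0.434, 0.025, 1.573, -0.012, 1.134, -0.075], TCP at [0.274, -0.562, 0.405] pointing down, gripper open.
Joint ranges: [-2.62, 2.62], [-0.44, 2.09], [-1.27, 1.32], [0.08, 2.57], [-1.32, 4.46], [0.12, 2], [-2.74, 2.74]. Speed limits (rad/s): [2.22, 2.22, 3.01, 3.01, 3.14, 3.14, 3.14].

## Interface

Orientations are given as a rotation vector (axis times angle).
In Python, from cell import arm, get_image, camera_model gives the robot as it stands. The module is installed in compiled form; this text tells all that it offers.
- The arm moves only by the shell command python3 -m pendant 'ROWS' [FORCE]. ROWS is JSON, a list that holds one entry, the list of rows, each a list of 7 numbers: the shift along the tool's x, y, z in mm, then the turn, a rotation vector about the tool's x, y, z in rad, then the closure, from -1 (fully open) to 1 (shut). In form: [[[x, y, z, rx, ry, rz, hand], ...]]. A call has 1 to 20 rows; each row is the pose to reach, as a shift and turn from the pose commanded when the call began, along the tool's axes at that moment; what a row does not reach only later rows make up. A row lasts 1/8 s, in which the tool goes at most 62.5 mm and 10.7 degrees, less where a joint would pass 70% of its speed; a pose out of reach is approached as far as the arm can. A call with a gripper value outside its range is refused whole. The fingers move at their own pace and stop on an object; FORCE is the grip in N (left out, the last holds). Time passes only in rows, so rows that repeat a pose let the fingers close. It gives the time, the measured TCP pose, the force and the opening at its end, in the units of the state.
- arm.observe(): the state, without advancing time (a new reading comes with each control period).
- get_image(name): name is "scene" or "side" or "wrist"; returns the picture (420x560x3 uint8, red, green, blue); there is no depth.
- camera_model(name): a dict with "fx", "fy", "cx", "cy" (pixels), "position" and "orientation" of the camera in the world; the wrist camera has in their place "T_tool_cam" (4x4, takes a point from camera to tool coordinates, whose origin is the TCP and whose axes are the flange's). Camera axes: x right, y down, z forward; pixel columns grow to the right and rows downward; lengths in m; the calibration is good to about 2 mm. A picture is of the moment at which its call begins: read the wrist's pose just before it. camera_model takes no time and is no camera call.
- arm.sign_off(): hands the job in, once; it reports no verdict.
The state is a dict: "clock": time; "joints": joint angles; "dq": joint speeds; "joint_efforts": joint torques, N m; "position": TCP position; "ee_rot": TCP orientation; "force": force on the tool from outside, world axes, zero at the start; "ft_torque": the same for the moment, N m; "width": opening from 0.0 (shut) to 1.0 (fully open).
Only numpy, scipy, OpenCV 4.12 (cv2) and the standard library are available. Lean on these libraries where they do the work, as an engineer would, in place of code of your own. Each camera call takes 0.05 s, during which the arm holds its last target.

## Working session

There is one attempt and no reset: what is moved stays moved. The work goes in short steps, Python scripts to look and compute and a shell command to move; the robot and the scene stay as the last step left them, time stands still between calls to the robot, and variables do not carry over. Pictures are saved under pics/ and viewed, and the job is handed in when it is done.

```bash
ls; mkdir -p pics; python3 - <<'E'
from cell import arm,get_image,camera_model
import cv2
s=arm.observe();print(s)
for n in("scene","side","wrist"):
    cv2.imwrite(f"pics/{n}0.png",get_image(n)[:,:,::-1]);print(n,camera_model(n))
E
```

```text
pics
{'clock': 0.0, 'joints': array([ 1.01438754,  0.43520702,  0.02498229,  1.57412651, -0.01156371,
        1.13398798, -0.07510379]), 'dq': array([ 2.53481881e-04, -2.01296528e-05,  4.90708909e-04, -5.19724264e-04,
        1.07949074e-03, -2.94535815e-04,  2.98601928e-04]), 'joint_efforts': array([-1.76034897e-03, -6.67863107e+01,  9.83739384e-01, -3.14456570e+01,
       -6.06943807e-02,  4.30086418e-02,  1.58073799e-04]), 'position': array([ 0.27384878, -0.56154078,  0.40394341]), 'ee_rot': array([-3.05963384e+00, -7.06301561e-01,  8.31532642e-04]), 'force': array([-0.46477415,  0.54875848, -0.00965706]), 'ft_torque': array([-0.01955429,  0.04018084, -0.00047696]), 'width': 0.9974238332266392}
scene {'fx': 446.47490508928274, 'fy': 446.47490508928274, 'cx': 273.5047373832089, 'cy': 209.316049697349, 'position': array([ 1.08220086, -0.4549019 ,  0.85216102]), 'orientation': array([-2.2473337 , -1.02391338,  0.38095129])}
side {'fx': 530.4532038583068, 'fy': 530.4532038583068, 'cx': 274.3667137899778, 'cy': 205.00253097078837, 'position': array([0.18407408, 0.84494808, 0.97576799]), 'orientation': array([-0.58006838,  2.67961958, -1.14493655])}
wrist {'fx': 358.1817945437177, 'fy': 358.1817945437177, 'cx': 273.23205995681036, 'cy': 210.12707793801732, 'T_tool_cam': array([[-4.28813574e-04, -9.59525011e-01, -2.81623099e-01,
         7.59241610e-02],
       [ 9.99999613e-01, -6.27770019e-04,  6.16240734e-04,
         2.64975266e-06],
       [-7.68092935e-04, -2.81622726e-01,  9.59524909e-01,
         1.87215315e-02],
       [ 0.00000000e+00,  0.00000000e+00,  0.00000000e+00,
         1.00000000e+00]])}
```

View pics/scene0.png

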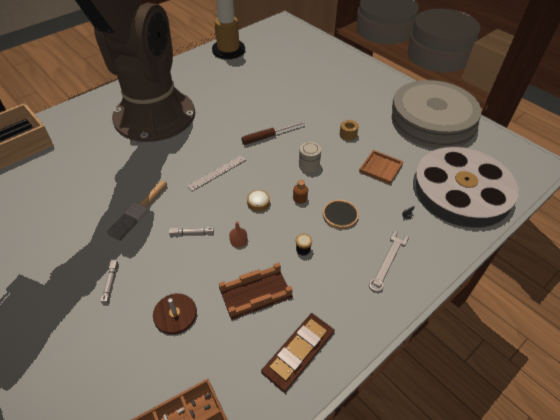

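View pics/side0.png

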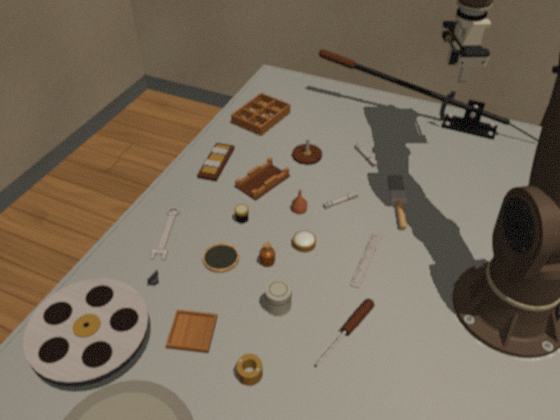

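View pics/wrist0.png

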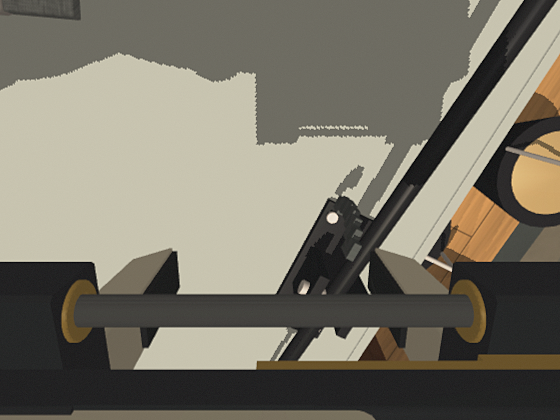

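```bash
cat > h.py <<'E'
import numpy as np,cv2
from scipy.spatial.transform import Rotation as R
from cell import arm,get_image,camera_model
def cam(n,s=None):
    m=camera_model(n)
    K=(m['fx'],m['fy'],m['cx'],m['cy'])
    if n=='wrist':
        s=s or arm.observe()
        T=np.eye(4);T[:3,:3]=R.from_rotvec(s['ee_rot']).as_matrix();T[:3,3]=s['position']
        T=T@m['T_tool_cam'];return K,T[:3,:3],T[:3,3]
    return K,R.from_rotvec(m['orientation']).as_matrix(),np.array(m['position'])
def ray(c,u,v):
    K,Rm,p=c
    d=Rm@np.array([(u-K[2])/K[0],(v-K[3])/K[1],1]);return p,d/np.linalg.norm(d)
def onz(c,u,v,z):
    p,d=ray(c,u,v);return p+d*(z-p[2])/d[2]
def proj(c,P):
    K,Rm,p=c;q=Rm.T@(np.asarray(P)-p);return K[0]*q[0]/q[2]+K[2],K[1]*q[1]/q[2]+K[3]
def tri(c1,a,c2,b):
    A=[];B=[]
    p1,d1=ray(c1,*a);p2,d2=ray(c2,*b)
    M=np.stack([d1,-d2],1);t=np.linalg.lstsq(M,p2-p1,rcond=None)[0]
    x,y=p1+d1*t[0],p2+d2*t[1];return (x+y)/2,np.linalg.norm(x-y)
def shift(target_grasp,yaw=None):
    """tool-frame shift mm to bring grasp point to target (pointing down kept)"""
    s=arm.observe();Rm=R.from_rotvec(s['ee_rot']).as_matrix()
    g=s['position']+Rm@[0,0,.159]
    return Rm.T@(np.asarray(target_grasp)-g)*1000
E
python3 - <<'E'
from h import *
im=cv2.imread('pics/scene0.png');
cv2.imwrite('pics/sA.png',cv2.resize(im[185:345,75:275],None,fx=4,fy=4,interpolation=cv2.INTER_CUBIC)[:600])
cv2.imwrite('pics/sB.png',cv2.resize(im[110:260,230:420],None,fx=4,fy=4,interpolation=cv2.INTER_CUBIC))
im=cv2.imread('pics/side0.png');
cv2.imwrite('pics/dA.png',cv2.resize(im[120:270,200:400],None,fx=4,fy=4,interpolation=cv2.INTER_CUBIC))
cv2.imwrite('pics/dB.png',cv2.resize(im[240:390,150:300],None,fx=4,fy=4,interpolation=cv2.INTER_CUBIC))
a,b=cam('scene'),cam('side')
for n,p,q,z in [('pinR',(191,231),(341,201),.007),('pinL',(110,281),(365,154),.007),('hub',(349,129),(249,368),.02),('lens',(258,200),(304,240),.015),('tin',(310,155),(279,296),.03),('bottle',(301,193),(267,254),.03),('rest',(256,290),(262,179),.01),('post',(175,314),(307,154),.012),('tray',(341,213),(221,257),.006),('bay',(382,167),(192,331),.005)]:
    print(n,onz(a,*p,z)[:2].round(3),onz(b,*q,z)[:2].round(3))
E
```

```text
pinR [ 0.455 -0.174] [ 0.453 -0.164]
pinL [ 0.454 -0.386] [ 0.456 -0.383]
hub [0.454 0.38 ] [0.455 0.38 ]
lens [0.49  0.007] [0.487 0.014]
tin [0.467 0.209] [0.469 0.204]
bottle [0.553 0.095] [0.545 0.104]
rest [ 0.684 -0.16 ] [ 0.682 -0.155]
post [ 0.618 -0.323] [ 0.609 -0.307]
tray [0.652 0.139] [0.65 0.14]
bay [0.612 0.344] [0.608 0.346]
```

View pics/sA.png

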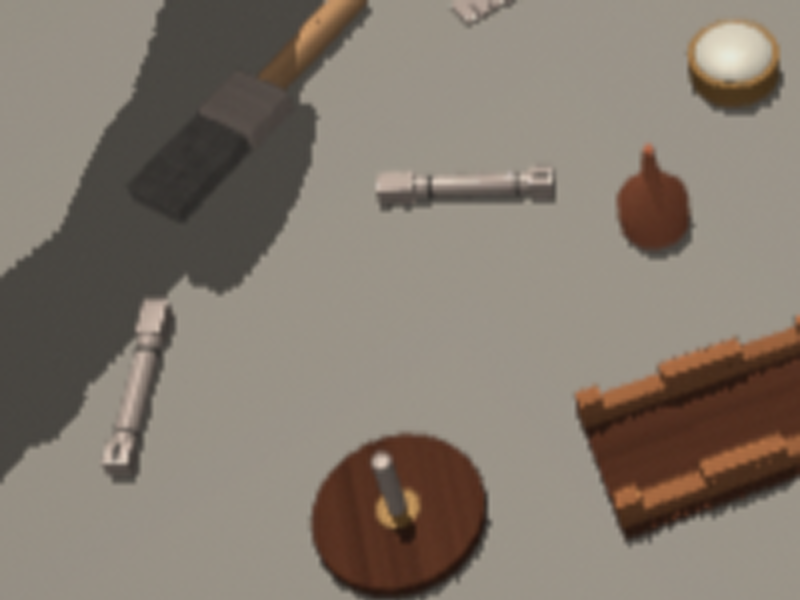

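View pics/sB.png

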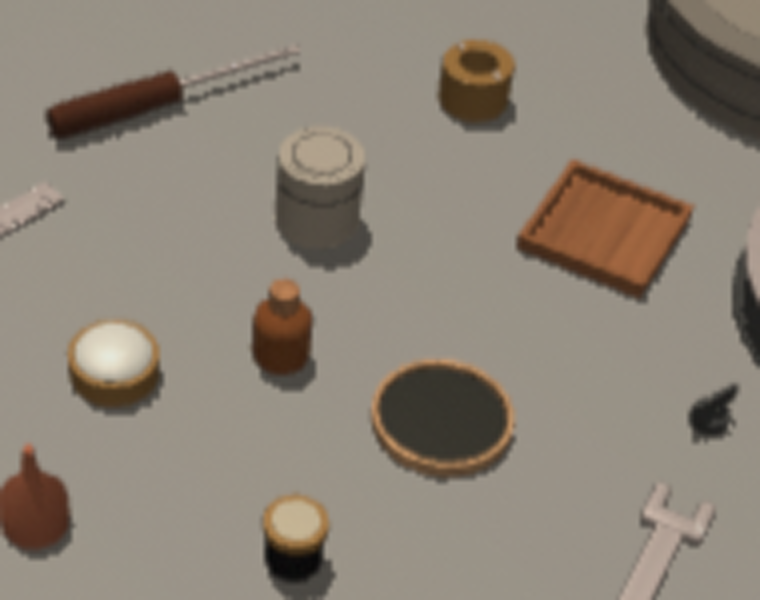

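View pics/dA.png

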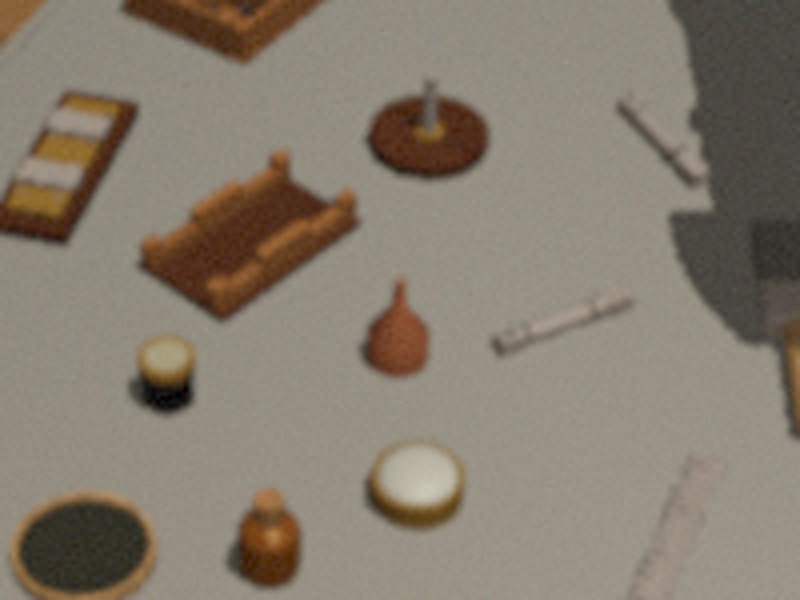

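View pics/dB.png

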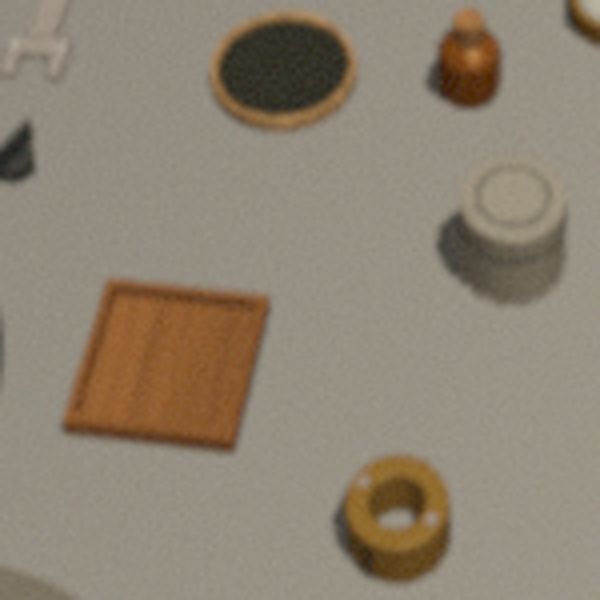

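```bash
cat >> h.py <<'E'
def go(x,y,z,yaw):
    """grasp point target, yaw deg of tool x axis in world; prints shift mm & rz"""
    s=arm.observe();Rm=R.from_rotvec(s['ee_rot']).as_matrix()
    Rt=R.from_euler('z',yaw,degrees=True).as_matrix()@np.diag([1,-1,-1])
    t=np.array([x,y,z+.159])
    print('shift',(Rm.T@(t-s['position'])*1000).round(1),'rv',R.from_matrix(Rm.T@Rt).as_rotvec().round(4))
def st():
    s=arm.observe();Rm=R.from_rotvec(s['ee_rot']).as_matrix()
    print('t',round(s['clock'],2),'grasp',(s['position']+Rm[:,2]*.159).round(4),'yaw',np.degrees(np.arctan2(Rm[1,0],Rm[0,0])).round(2),'tilt',Rm[:2,2].round(4),'F',s['force'].round(1),'w mm',round(s['width']*92,1),'q',s['joints'].round(2))
E
python3 - <<'E'
from h import *
st()
a,b=cam('scene'),cam('side')
w=cam('wrist')
for p in [(470,120),(510,120),(320,55)]:print(onz(b,*p,0).round(3),onz(b,*p,.1).round(3))
print(onz(w,330,250,0),onz(w,330,250,.1))
def full(o,p):return (p[0]+.5)/4-.5+o[0],(p[1]+.5)/4-.5+o[1]
SA,SB,DA,DB=(75,185),(230,110),(200,120),(150,240)
def T(n,p,op,q,oq):
    x,e=tri(a,full(op,p),b,full(oq,q));print(n,x.round(4),'gap',round(e,4))
T('R left',(378,188),SA,(632,298),DA)
T('R right',(554,184),SA,(497,343),DA)
T('L far',(153,300),SA,(703,180),DA)
T('L near',(118,472),SA,(622,103),DA)
T('post tip',(381,460),SA,(430,83),DA)
go(.5,-.25,.30,0)
E
```

```text
t 0.15 grasp [ 0.2738 -0.5615  0.2451] yaw 26.0 tilt [-0.0006  0.001 ] F [ 0.3 -0.4  0.8] w mm 91.9 q [ 1.01  0.44  0.02  1.57 -0.01  1.13 -0.08]
[ 0.205 -0.698  0.   ] [ 0.203 -0.54   0.1  ]
[ 0.089 -0.75   0.   ] [ 0.099 -0.587  0.1  ]
[ 0.795 -0.901  0.   ] [ 0.732 -0.722  0.1  ]
[ 0.22585653 -0.65801086  0.        ] [ 0.25602788 -0.62436157  0.1       ]
R left [ 0.4211 -0.2127  0.0035] gap 0.0023
R right [ 0.4886 -0.1318  0.0049] gap 0.0015
L far [ 0.4114 -0.3526  0.007 ] gap 0.0074
L near [ 0.4948 -0.4192  0.0032] gap 0.0054
post tip [ 0.6113 -0.3184  0.0547] gap 0.0063
shift [ 339.8 -181.1  -54.7] rv [-1.100e-03  4.000e-04  4.537e-01]
```

```bash
python3 -m pendant '[[[40,-20,-55,0,0,0.05,-1],[90,-50,-55,0,0,0.12,-1],[140,-75,-55,0,0,0.19,-1],[190,-100,-55,0,0,0.26,-1],[240,-130,-55,0,0,0.33,-1],[290,-155,-55,0,0,0.4,-1],[340,-181,-55,0,0,0.454,-1],[340,-181,-55,0,0,0.454,-1],[340,-181,-55,0,0,0.454,-1]]]' 30
python3 - <<'E'
from h import *
st()
s=arm.observe();cv2.imwrite('pics/w1.png',get_image('wrist')[:,:,::-1]);np.savez('w1.npz',p=s['position'],r=s['ee_rot'])
E
```

```text
clock: 1.27
position: [0.5001, -0.2502, 0.4594]
ee_rot: [3.141, 0.001, -0.001]
force: [0.2, -0.6, 0.6]
width: 0.997
t 1.27 grasp [ 0.4999 -0.2503  0.3004] yaw 0.02 tilt [-0.0008 -0.0003] F [ 0.2 -0.6  0.6] w mm 91.8 q [ 0.41  0.29 -0.05  1.65  0.02  1.2  -1.22]
```

View pics/w1.png

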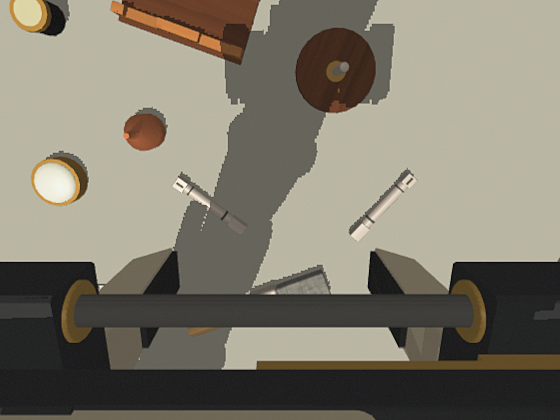

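```bash
python3 - <<'E'
from h import *
im=cv2.imread('pics/w1.png')
a=cv2.resize(im[165:245,165:255],None,fx=6,fy=6,interpolation=cv2.INTER_CUBIC)
b=cv2.resize(im[165:245,340:382+43],None,fx=4.5,fy=6,interpolation=cv2.INTER_CUBIC)
b=cv2.resize(im[165:245,340:425],None,fx=6,fy=6,interpolation=cv2.INTER_CUBIC)[:, :259*2]
cv2.imwrite('pics/w1a.png',a);cv2.imwrite('pics/w1b.png',b)
E
```

```text
(no output)
```

View pics/w1a.png

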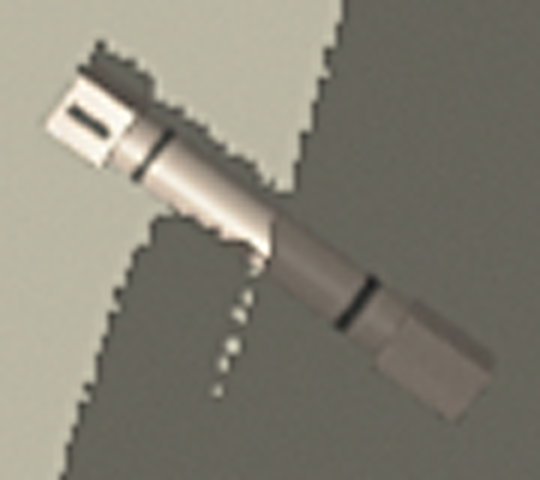

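View pics/w1b.png

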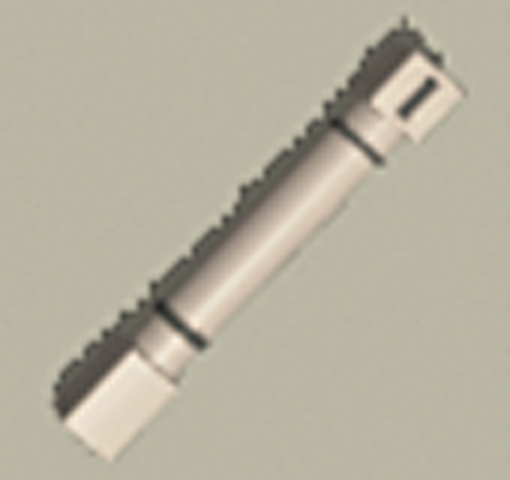

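```bash
python3 - <<'E'
from h import *
d=np.load('w1.npz');w=cam('wrist',dict(position=d['p'],ee_rot=d['r']))
def f(o,p):return (p[0]+.5)/6-.5+o[0],(p[1]+.5)/6-.5+o[1]
for n,o,s,b in[('R',(165,165),(63,96),(475,397)),('L',(340,165),(445,70),(88,439))]:
    S=onz(w,*f(o,s),.014);B=onz(w,*f(o,b),.014);v=S-B
    print(n,'mid',((S+B)/2).round(4),'len',np.linalg.norm(v).round(4),'dir small',np.degrees(np.arctan2(v[1],v[0])).round(1))
p=onz(w,335,70,.012);print('post base',p, 'tip',onz(w,344,67,.062))
im=cv2.imread('pics/w1.png').astype(int)
m=((im[:,:,2]-im[:,:,0]>15)&(im.sum(2)<260)).astype('uint8')*255
m[:,:290]=0;m[:,380:]=0;m[:20]=0;m[120:]=0
c=max(cv2.findContours(m,0,1)[0],key=cv2.contourArea);(x,y),r,an=cv2.fitEllipse(c);print(x,y,r,onz(w,x,y,.012))
go(.45,-.16,.34,0)
E
```

```text
R mid [ 0.4557 -0.1726  0.014 ] len 0.1041 dir small 51.7
L mid [ 0.4535 -0.3871  0.014 ] len 0.1037 dir small -40.2
post base [ 0.61336875 -0.31983688  0.012     ] tip [ 0.61177277 -0.32045458  0.062     ]
335.33551025390625 69.72491455078125 (78.59273529052734, 84.8179931640625) [ 0.61365648 -0.32019831  0.012     ]
shift [-49.8 -90.9 -39.5] rv [ 0.0005  0.0008 -0.0013]
```

```bash
python3 -m pendant '[[[50,-45,0,0,0,0,-1],[100,-90,0,0,0,0,-1],[100,-90,0,0,0,0,-1],[100,-90,0,0,0,0,-1]]]'
python3 - <<'E'
from h import *
st()
s=arm.observe();cv2.imwrite('pics/w2.png',get_image('wrist')[:,:,::-1]);np.savez('w2.npz',p=s['position'],r=s['ee_rot'])
E
```

```text
clock: 1.82
position: [0.6, -0.1612, 0.4593]
ee_rot: [3.141, -0.002, -0.001]
force: [-1.0, -0.3, 0.1]
width: 1.002
t 1.82 grasp [ 0.5998 -0.1612  0.3003] yaw -0.06 tilt [-0.0009 -0.0006] F [-1.  -0.3  0.1] w mm 92.2 q [ 0.24  0.4  -0.09  1.49  0.04  1.25 -1.43]
```

View pics/w2.png

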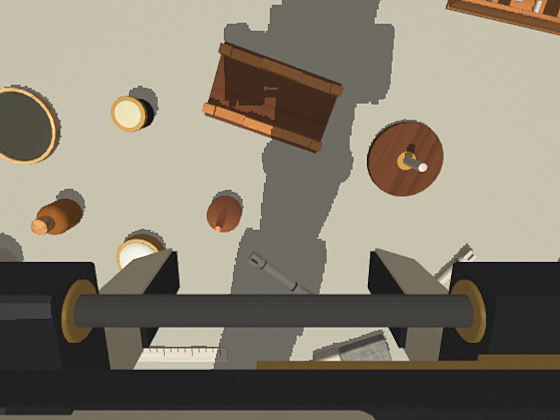

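```bash
python3 - <<'E'
from h import *
im=cv2.imread('pics/w2.png')
cv2.imwrite('pics/w2a.png',cv2.resize(im[35:160,195:350],None,fx=4.8,fy=4.8,interpolation=cv2.INTER_CUBIC))
E
```

```text
(no output)
```

View pics/w2a.png

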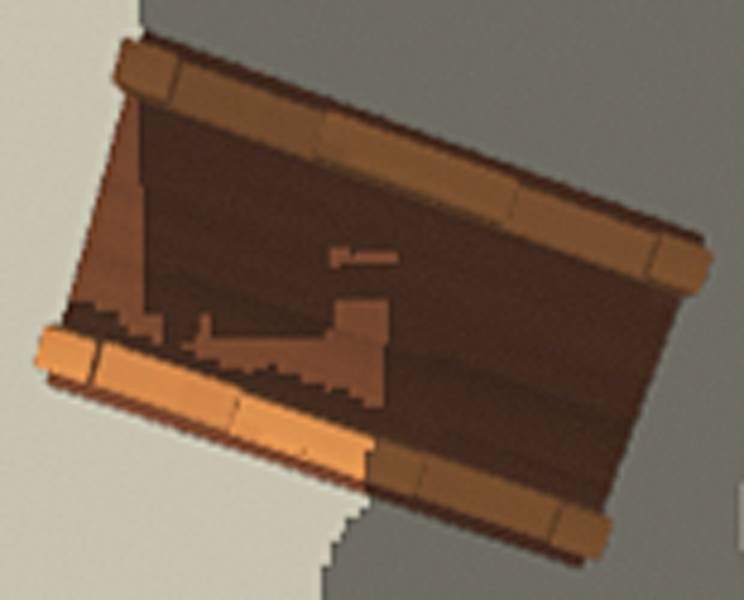

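```bash
python3 - <<'E'
from h import *
d=np.load('w2.npz');w=cam('wrist',dict(position=d['p'],ee_rot=d['r']))
def f(o,p,k=4.8):return (p[0]+.5)/k-.5+o[0],(p[1]+.5)/k-.5+o[1]
o=(195,35)
A,B,C,D=[onz(w,*f(o,p),.028) for p in[(124,38),(714,250),(600,562),(36,367)]]
for p,q in[(A,B),(D,C),(A,D),(B,C)]:print(np.linalg.norm(p-q).round(4),np.degrees(np.arctan2(*(p-q)[1::-1])).round(1))
c=(A+B+C+D)/4;print('rest',c)
x=(A+B-C-D);x/=np.linalg.norm(x);y=A+D-B-C;y/=np.linalg.norm(y)
print(np.degrees(np.arctan2(x[1],x[0])),np.degrees(np.arctan2(y[1],y[0]))-90)
# notch mids from inner edges, z .028: tooth edges
for nm,p,z in[('up L in',(180,62),.018),]:pass
for ps in [((178,82),(320,132)),((510,205),(652,258)),((97,363),(233,414)),((418,478),(553,522))]:
    m=np.mean([onz(w,*f(o,p),.018) for p in ps],0);print('notch',m.round(4), 'local',((m-c)@x).round(4),((m-c)@y).round(4))
print('hub post', onz(w,*[406,160],.012),onz(w,423,167,.062))
for n,p in[('A',.04),('B',-.04)]:print(n,(c+y*p).round(4))
im=im=cv2.imread('pics/w2.png').astype(int)
m=((im[:,:,2]-im[:,:,0]>15)&(im.sum(2)<300)).astype('uint8')*255
m[:,:350]=0;m[:,450:]=0;m[:115]=0;m[200:]=0
e=cv2.fitEllipse(max(cv2.findContours(m,0,1)[0],key=cv2.contourArea));print(e,onz(w,*e[0],.012))
go(.4557,-.1726,.1,51.7-90); go(.4557,-.1726,.1,51.7+90)
E
```

```text
0.1393 71.5
0.1395 71.2
0.0735 -18.5
0.0742 -18.4
rest [ 0.68183556 -0.16062939  0.028     ]
-18.457617701528342 -18.690934417857548
notch [ 0.7261 -0.1328  0.018 ] local 0.0332 0.0405
notch [ 0.6993 -0.2092  0.018 ] local 0.0319 -0.0405
notch [ 0.6642 -0.1115  0.018 ] local -0.0323 0.0409
notch [ 0.638  -0.1881  0.018 ] local -0.0329 -0.04
hub post [ 0.6121928  -0.32092946  0.012     ] [ 0.61213408 -0.32117155  0.062     ]
A [ 0.6947 -0.1227  0.028 ]
B [ 0.669  -0.1985  0.028 ]
((404.6052551269531, 158.33609008789062), (70.87913513183594, 77.45220184326172), 52.659854888916016) [ 0.61418968 -0.31905344  0.012     ]
shift [-143.5   10.7  200.7] rv [1.400e-03 6.000e-04 6.658e-01]
shift [-143.5   10.7  200.7] rv [-7.0000e-04  1.8000e-03 -2.4758e+00]
```

```bash
python3 -m pendant '[[[-35,3,30,0,0,-0.18,0],[-70,5,70,0,0,-0.36,0],[-105,8,120,0,0,-0.54,0],[-143.5,10.7,160,0,0,-0.72,0],[-143.5,10.7,200,0,0,-0.903,0],[-143.5,10.7,200,0,0,-0.903,0],[-143.5,10.7,200,0,0,-0.903,0]]]'
python3 - <<'E'
from h import *
st()
cv2.imwrite('pics/w3.png',get_image('wrist')[:,:,::-1])
go(.4557,-.1726,.022,51.7)
E
```

```text
clock: 2.75
position: [0.4571, -0.1718, 0.2612]
ee_rot: [2.83, 1.362, 0.002]
force: [1.0, -0.6, 0.2]
width: 0.5
t 2.75 grasp [ 0.4574 -0.172   0.1022] yaw 51.39 tilt [ 0.0016 -0.0009] F [ 1.  -0.6  0.2] w mm 46.0 q [ 0.46  0.42 -0.27  2.05  0.17  0.7  -0.59]
shift [-2.  -1.  80.4] rv [ 0.0027 -0.0007 -0.0041]
```

View pics/w3.png

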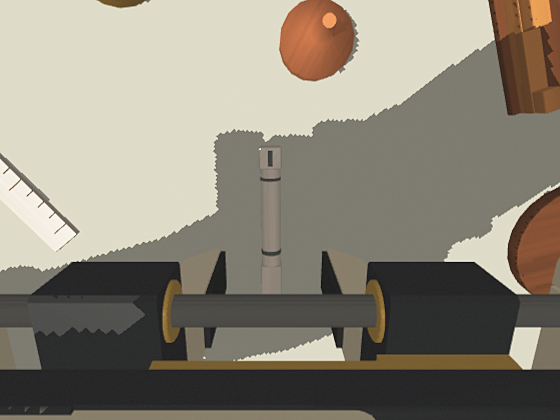

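```bash
python3 -m pendant '[[[0,0,30,0,0,0,0],[0,0,60,0,0,0,0],[0,0,75,0,0,0,0],[0,0,79,0,0,0,0],[0,0,79,0,0,0,0],[0,0,79,0,0,0,1],[0,0,79,0,0,0,1],[0,0,79,0,0,0,1],[0,0,79,0,0,0,1],[0,0,79,0,0,0,1]]]' 30
python3 -c "
from h import *
st()"
```

```text
clock: 4.05
position: [0.4568, -0.1708, 0.1808]
ee_rot: [2.827, 1.37, 0.0]
force: [-0.4, 0.1, 3.3]
width: 0.13
t 4.05 grasp [ 0.4568 -0.1708  0.0218] yaw 51.72 tilt [ 0.0001 -0.0001] F [-0.4  0.1  3.3] w mm 12.0 q [ 0.41  0.55 -0.22  2.1   0.24  0.51 -0.65]
```

```bash
python3 -m pendant '[[[0,0,-20,0,0,0,1],[0,0,-60,0,0,0,1],[0,0,-100,0,0,0,1],[0,0,-100,0,0,0,1]]]'
python3 -c "
from h import *
st();go(.6966,-.1233,.122,-18.5)"
```

```text
clock: 4.55
position: [0.4577, -0.171, 0.2832]
ee_rot: [2.824, 1.368, 0.006]
force: [-0.4, -0.7, -1.8]
width: 0.131
t 4.55 grasp [ 0.4585 -0.1712  0.1242] yaw 51.71 tilt [ 0.0049 -0.0016] F [-0.4 -0.7 -1.8] w mm 12.0 q [ 0.47  0.38 -0.28  2.03  0.16  0.75 -0.58]
shift [185.4 157.9   3.3] rv [ 0.0031 -0.0046  1.2253]
```

```bash
python3 -m pendant '[[[25,20,0,0,0,0.17,1],[55,45,0,0,0,0.34,1],[85,72,0,0,0,0.51,1],[115,98,0,0,0,0.68,1],[140,120,0,0,0,0.85,1],[165,142,0,0,0,1.02,1],[186,159,0,0,0,1.18,1],[186,159,0,0,0,1.225,1],[186,159,0,0,0,1.225,1],[186,159,0,0,0,1.225,1],[186,159,0,0,0,1.225,1]]]'
python3 -c "
from h import *
st();go(.6966,-.1233,.042,-18.5)
cv2.imwrite('pics/w4.png',get_image('wrist')[:,:,::-1])"
```

```text
clock: 5.92
position: [0.6965, -0.1236, 0.2805]
ee_rot: [3.101, -0.504, -0.001]
force: [-0.1, -0.4, -1.3]
width: 0.129
t 5.92 grasp [ 0.6964 -0.1236  0.1215] yaw -18.46 tilt [-0.0004 -0.0001] F [-0.1 -0.4 -1.3] w mm 11.9 q [ 0.06  0.67  0.06  1.48 -0.04  0.99 -1.76]
shift [ 0.1 -0.3 79.5] rv [0.0002 0.0003 0.0007]
```

View pics/w4.png

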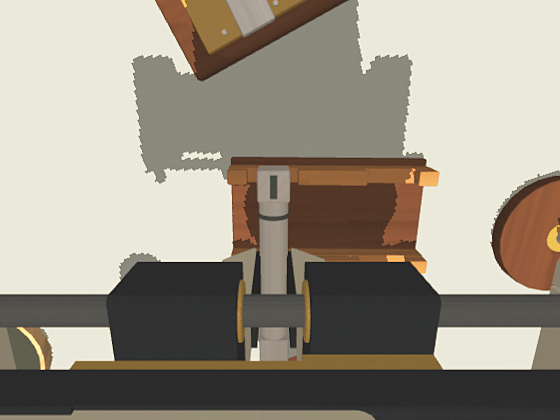

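```bash
python3 -m pendant '[[[0,0,25,0,0,0,1],[0,0,50,0,0,0,1],[0,0,68,0,0,0,1],[0,0,76,0,0,0,1],[0,0,80,0,0,0,1],[0,0,81,0,0,0,1],[0,0,81,0,0,0,1],[0,0,81,0,0,0,1]]]'
python3 -c "
from h import *
st()"
```

```text
clock: 6.98
position: [0.697, -0.1232, 0.2003]
ee_rot: [-3.101, 0.504, -0.001]
force: [0.0, -0.1, -0.8]
width: 0.132
t 6.97 grasp [ 0.6971 -0.1232  0.0413] yaw -18.47 tilt [ 0.0009 -0.0001] F [ 0.  -0.1 -0.8] w mm 12.2 q [ 0.07  0.76  0.05  1.53 -0.05  0.85 -1.76]
```

```bash
python3 -m pendant '[[[0,0,1,0,0,0,1],[0,0,1,0,0,0,1],[0,0,1,0,0,0,0.4],[0,0,1,0,0,0,0.2],[0,0,1,0,0,0,0.2],[0,0,-30,0,0,0,0.2],[0,0,-80,0,0,0,0.2],[0,0,-120,0,0,0,0],[0,0,-120,0,0,0,0],[0,0,-120,0,0,0,0]]]'
python3 -c "
from h import *
st();go(.4535,-.3871,.12,-40.2)
cv2.imwrite('pics/w5.png',get_image('wrist')[:,:,::-1])"
```

```text
clock: 8.22
position: [0.6965, -0.1231, 0.3193]
ee_rot: [-3.101, 0.504, 0.001]
force: [-0.7, -0.7, -0.9]
width: 0.499
t 8.22 grasp [ 0.6964 -0.1231  0.1603] yaw -18.46 tilt [-0.0006  0.0001] F [-0.7 -0.7 -0.9] w mm 45.9 q [ 0.06  0.64  0.06  1.45 -0.04  1.06 -1.76]
shift [-146.9  327.3   40.4] rv [2.000e-04 5.000e-04 3.794e-01]
```

View pics/w5.png

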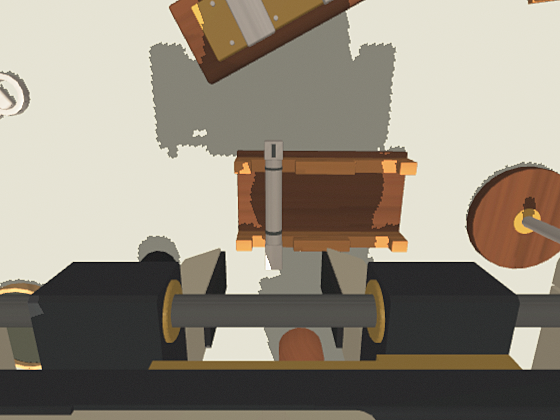

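```bash
python3 -m pendant '[[[-20,45,0,0,0,0.05,0],[-45,100,0,0,0,0.11,0],[-70,155,0,0,0,0.17,0],[-95,210,0,0,0,0.23,0],[-120,265,0,0,0,0.3,0],[-135,305,0,0,0,0.36,0],[-146.9,327.3,20,0,0,0.379,0],[-146.9,327.3,40,0,0,0.379,0],[-146.9,327.3,40,0,0,0.379,0],[-146.9,327.3,40,0,0,0.379,0]]]'
python3 -c "
from h import *
st();go(.4535,-.3871,.022,-40.2)
cv2.imwrite('pics/w6.png',get_image('wrist')[:,:,::-1])"
```

```text
clock: 9.52
position: [0.4542, -0.3868, 0.2797]
ee_rot: [-2.951, 1.078, 0.001]
force: [0.1, 0.1, -0.1]
width: 0.498
t 9.53 grasp [ 0.4541 -0.3867  0.1207] yaw -40.13 tilt [-0.0004  0.0004] F [ 0.1  0.1 -0.1] w mm 45.8 q [ 0.5   0.52  0.17  1.79 -0.11  0.84 -1.55]
shift [-0.3  0.7 98.7] rv [-0.      0.0006  0.0011]
```

View pics/w6.png

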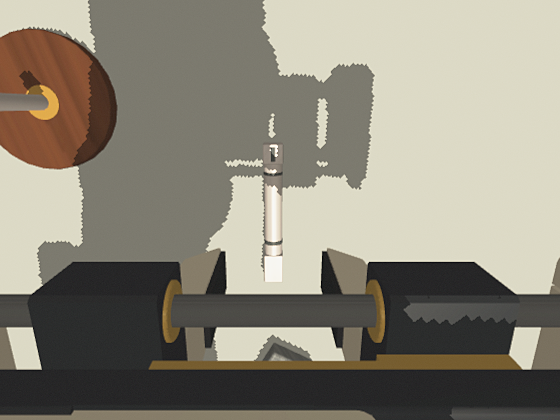

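```bash
python3 -m pendant '[[[0,0,40,0,0,0,0],[0,0,75,0,0,0,0],[0,0,94,0,0,0,0],[0,0,98.5,0,0,0,0],[0,0,98.5,0,0,0,0],[0,0,98.5,0,0,0,1],[0,0,98.5,0,0,0,1],[0,0,98.5,0,0,0,1],[0,0,98.5,0,0,0,1],[0,0,98.5,0,0,0,1]]]' 30
python3 -c "
from h import *
st()"
python3 -m pendant '[[[0,0,-20,0,0,0,1],[0,0,-60,0,0,0,1],[0,0,-100,0,0,0,1],[0,0,-100,0,0,0,1],[0,0,-100,0,0,0,1]]]'
python3 -c "
from h import *
st();go(.669,-.1985,.122,-18.5)"
```

```text
clock: 10.82
position: [0.4539, -0.3872, 0.1815]
ee_rot: [2.95, -1.079, 0.001]
force: [-0.6, 0.2, 3.4]
width: 0.133
t 10.82 grasp [ 0.4539 -0.3872  0.0225] yaw -40.18 tilt [ 0.0003 -0.0001] F [-0.6  0.2  3.4] w mm 12.2 q [ 0.52  0.65  0.14  1.86 -0.14  0.64 -1.53]
clock: 11.45
position: [0.4535, -0.3868, 0.2805]
ee_rot: [-2.95, 1.079, 0.001]
force: [0.6, 0.4, -1.0]
width: 0.129
t 11.45 grasp [ 0.4534 -0.3867  0.1215] yaw -40.17 tilt [-0.0008  0.0006] F [ 0.6  0.4 -1. ] w mm 11.8 q [ 0.49  0.52  0.17  1.79 -0.11  0.84 -1.55]
shift [  43.2 -282.9   -0.5] rv [-2.000e-04  1.000e-03 -3.783e-01]
```

```bash
python3 -m pendant '[[[7,-40,0,0,0,-0.05,1],[15,-90,0,0,0,-0.12,1],[22,-140,0,0,0,-0.19,1],[30,-190,0,0,0,-0.26,1],[37,-240,0,0,0,-0.33,1],[43.2,-275,0,0,0,-0.378,1],[43.2,-282.9,0,0,0,-0.378,1],[43.2,-282.9,0,0,0,-0.378,1],[43.2,-282.9,0,0,0,-0.378,1],[43.2,-282.9,40,0,0,-0.378,1],[43.2,-282.9,60,0,0,-0.378,1],[43.2,-282.9,60,0,0,-0.378,1]]]'
python3 -c "
from h import *
st();go(.669,-.1985,.042,-18.5)
cv2.imwrite('pics/w7.png',get_image('wrist')[:,:,::-1])"
```

```text
clock: 12.95
position: [0.6681, -0.1995, 0.2195]
ee_rot: [3.1, -0.507, -0.006]
force: [0.1, -0.7, -1.0]
width: 0.13
t 12.95 grasp [ 0.6675 -0.1994  0.0605] yaw -18.59 tilt [-0.0039  0.0006] F [ 0.1 -0.7 -1. ] w mm 12.0 q [ 0.17  0.73  0.06  1.55 -0.05  0.87 -1.64]
shift [ 0.6 -1.2 18.5] rv [ 0.0007  0.0039 -0.0016]
```

View pics/w7.png

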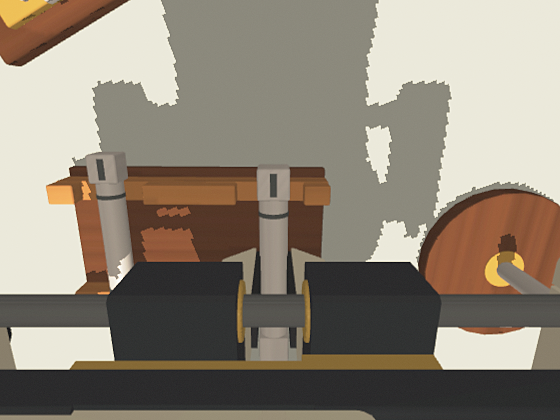

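```bash
python3 -m pendant '[[[0,0,12,0,0,0,1],[0,0,18,0,0,0,1],[0,0,20.5,0,0,0,1],[0,0,20.5,0,0,0,1],[0,0,20.5,0,0,0,1]]]'
python3 -m pendant '[[[0,0,0.5,0,0,0,0.4],[0,0,0.5,0,0,0,0.2],[0,0,0.5,0,0,0,0.2],[0,0,-30,0,0,0,0.2],[0,0,-80,0,0,0,0.2],[0,0,-120,0,0,0,0],[0,0,-140,0,0,0,0],[0,0,-140,0,0,0,0]]]'
python3 -c "
from h import *
st();go(.45,.30,.3,0)
cv2.imwrite('pics/w8.png',get_image('wrist')[:,:,::-1])"
```

```text
clock: 13.62
position: [0.6695, -0.1989, 0.201]
ee_rot: [3.101, -0.506, 0.001]
force: [0.5, 0.5, -0.6]
width: 0.13
clock: 14.62
position: [0.6698, -0.199, 0.3427]
ee_rot: [3.1, -0.506, 0.006]
force: [0.9, -0.3, -0.7]
width: 0.498
t 14.62 grasp [ 0.6703 -0.1992  0.1837] yaw -18.53 tilt [ 0.0036 -0.0008] F [ 0.9 -0.3 -0.7] w mm 45.8 q [ 0.17  0.6   0.08  1.45 -0.05  1.09 -1.64]
shift [-366.5 -403.4 -117.5] rv [ 3.000e-04 -3.700e-03 -3.234e-01]
```

View pics/w8.png

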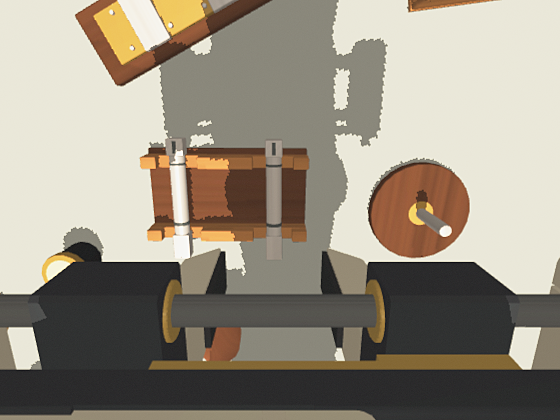

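```bash
python3 -c "
from h import *
go(.5,.2,.3,0)"
```

```text
shift [-287.2 -324.5 -118.3] rv [ 1.000e-04 -1.000e-03 -3.233e-01]
```

```bash
python3 -m pendant '[[[-25,-25,-40,0,0,-0.03,-1],[-60,-60,-80,0,0,-0.07,-1],[-95,-100,-118,0,0,-0.11,-1],[-130,-145,-118,0,0,-0.15,-1],[-165,-185,-118,0,0,-0.19,-1],[-200,-225,-118,0,0,-0.23,-1],[-235,-265,-118,0,0,-0.27,-1],[-265,-300,-118,0,0,-0.3,-1],[-287,-324,-118,0,0,-0.323,-1],[-287,-324,-118,0,0,-0.323,-1],[-287,-324,-118,0,0,-0.323,-1]]]'
python3 - <<'E'
from h import *
st()
s=arm.observe();cv2.imwrite('pics/w9.png',get_image('wrist')[:,:,::-1]);np.savez('w9.npz',p=s['position'],r=s['ee_rot'])
E
```

```text
clock: 16.05
position: [0.5004, 0.1988, 0.4576]
ee_rot: [3.14, -0.002, -0.002]
force: [0.3, -0.5, 0.6]
width: 0.996
t 16.05 grasp [0.5001 0.1985 0.2986] yaw -0.06 tilt [-0.0015 -0.0014] F [ 0.3 -0.5  0.6] w mm 91.6 q [-0.37  0.26 -0.13  1.7   0.04  1.19 -2.09]
```

View pics/w9.png

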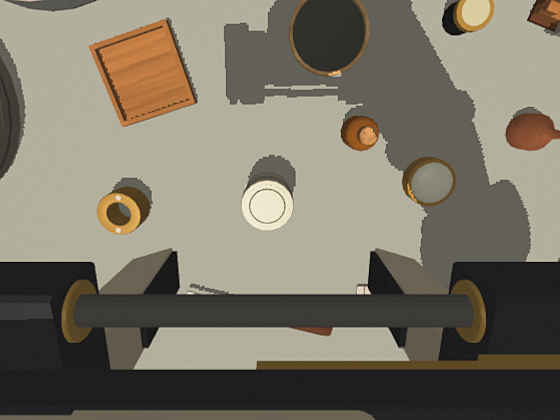

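```bash
python3 - <<'E'
from h import *
im=cv2.imread('pics/w9.png')
k=lambda y0,y1,x0,x1,f:cv2.resize(im[y0:y1,x0:x1],None,fx=f,fy=f,interpolation=cv2.INTER_CUBIC)
cv2.imwrite('pics/w9a.png',k(5,245,80,215,2.4)) 
cv2.imwrite('pics/w9a.png',np.hstack([k(10,135,80,205,3.2)[:400],k(165,240,85,160,5.333)[:400]]))
cv2.imwrite('pics/w9b.png',np.hstack([k(0,80,285,375,4)[:320],k(150,210,395,465,5.334)[:320]]))
cv2.imwrite('pics/w9c.png',np.hstack([k(170,240,230,305,5)[:350],k(105,175,335,385,5)[:350]]))
E
```

```text
(no output)
```

View pics/w9a.png

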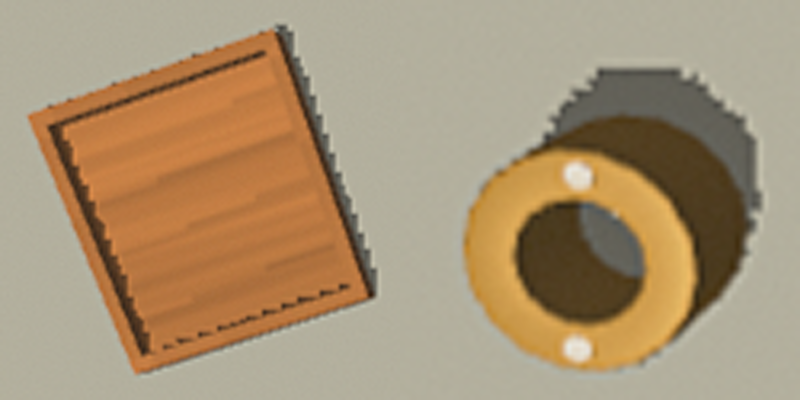

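View pics/w9b.png

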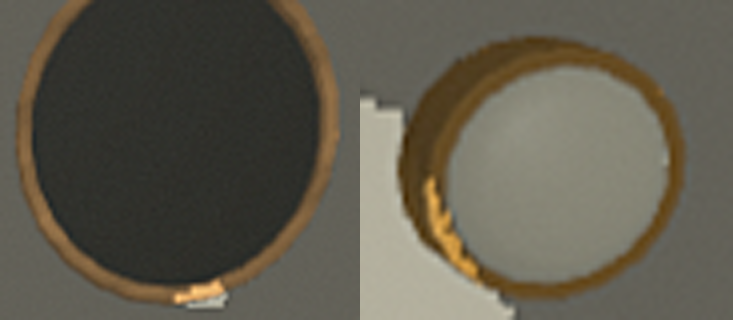

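View pics/w9c.png

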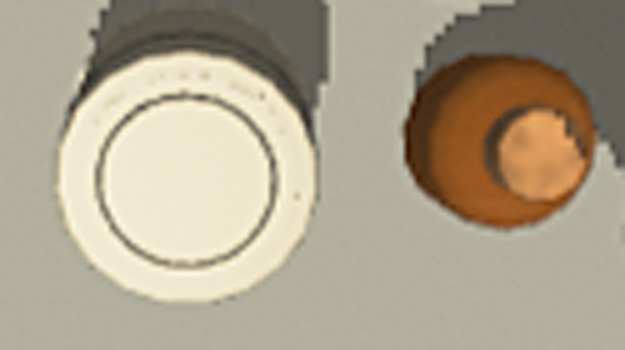

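```bash
cat > m.py <<'E'
from h import *
from scipy.optimize import least_squares
d=np.load('w9.npz');w=cam('wrist',dict(position=d['p'],ee_rot=d['r']))
def f(o,p,k):return (p[0]+.5)/k-.5+o[0],(p[1]+.5)/k-.5+o[1]
P=lambda o,p,k,z:onz(w,*f(o,p,k),z)
print('hub',P((85,165),(180,260),5.333,.036).round(4))
b=[P((80,10),p,3.2,.013) for p in[(28,116),(275,30),(372,296),(140,373)]]
print('bay',np.mean(b,0).round(4),[np.linalg.norm(b[i]-b[i-1]).round(4) for i in range(4)],[np.degrees(np.arctan2(*(b[i]-b[i-1])[1::-1])).round(1) for i in range(4)])
t=np.array([P((285,0),p,4,.011)[:2] for p in[(17,130),(337,140),(177,304),(290,255),(60,245)]])
r=least_squares(lambda q:np.linalg.norm(t-q,axis=1)-.044,t.mean(0));print('tray',r.x.round(4),(r.fun*1000).round(1))
print('lens',P((395,150),(196,174),5.334,.02).round(4))
print('tin',P((230,170),(187,176),5,.06).round(4))
print('cork',P((335,105),(165,153),5,.062).round(4),'body',P((335,105),(125,140),5,.025).round(4))
a,b=cam('scene'),cam('side')
g=lambda o,p:f(o,p,4)
print('tri hub top',tri(a,g((230,110),(477,63)),b,g((150,240),(397,507))))
print('tri lens ring',tri(a,g((230,110),(114,355)),b,g((200,120),(417,476))))
print('tri tin top',tri(a,g((230,110),(321,158)),b,g((150,240),(514,200))))
print('tri tray',tri(a,g((230,110),(443,413)),b,g((150,240),(284,66))))
print('tri bottle cork',tri(a,g((230,110),(285,291)),b,g((200,120),(268,498))))
E
python3 m.py
```

```text
hub [0.454  0.3797 0.036 ]
bay [0.6084 0.3422 0.013 ] [np.float64(0.0899), np.float64(0.0903), np.float64(0.0894), np.float64(0.0896)] [np.float64(18.1), np.float64(-73.1), np.float64(-162.4), np.float64(107.2)]
tray [0.6515 0.1363] [ 0.2 -1.1  0.2  0.8 -1. ]
lens [0.4872 0.0092 0.02  ]
tin [0.4708 0.2048 0.06  ]
cork [0.5458 0.1003 0.062 ] body [0.5457 0.0999 0.025 ]
tri hub top (array([0.45213677, 0.38177017, 0.03107999]), np.float64(0.0032148600802324925))
tri lens ring (array([0.4876857 , 0.0103286 , 0.01623105]), np.float64(0.002282848337178587))
tri tin top (array([0.46963059, 0.20531289, 0.05501811]), np.float64(0.0017315825695415337))
tri tray (array([0.65158302, 0.13811394, 0.00697823]), np.float64(0.0012096464306453612))
tri bottle cork (array([0.54643551, 0.09981496, 0.05935984]), np.float64(0.0016436564919598878))
```

```bash
python3 -c "
from h import *
go(.454,.3797,.126,40)"
```

```text
shift [ -46.8 -181.5  172.6] rv [ 0.0008  0.0015 -0.7002]
```

```bash
python3 -m pendant '[[[-12,-40,30,0,0,-0.15,-1],[-24,-80,60,0,0,-0.3,-1],[-36,-120,95,0,0,-0.45,-1],[-47,-160,130,0,0,-0.6,-1],[-47,-181.5,160,0,0,-0.7,-1],[-47,-181.5,172,0,0,-0.7,-1],[-47,-181.5,172,0,0,-0.7,-1],[-47,-181.5,172,0,0,-0.7,-1]]]'
python3 -c "
from h import *
st();go(.454,.3797,.026,40)
cv2.imwrite('pics/w10.png',get_image('wrist')[:,:,::-1])"
```

```text
clock: 17.1
position: [0.4542, 0.3799, 0.2878]
ee_rot: [2.953, 1.072, 0.002]
force: [0.4, 0.3, 0.4]
width: 1.0
t 17.1 grasp [0.4545 0.3799 0.1288] yaw 39.9 tilt [0.0015 0.0002] F [0.4 0.3 0.4] w mm 92.0 q [-0.57  0.52 -0.31  1.77  0.2   0.88 -1.84]
shift [-4.000e-01 -1.000e-01  1.028e+02] rv [ 0.0008 -0.0013 -0.0017]
```

View pics/w10.png

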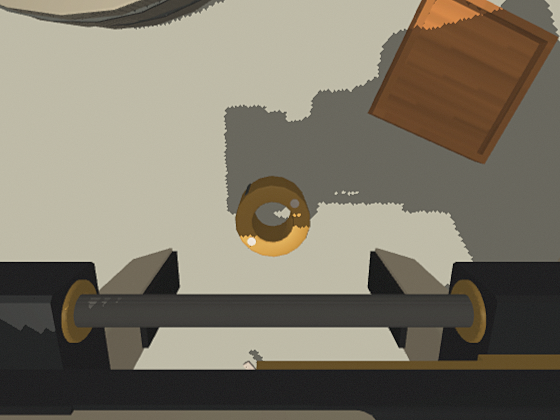

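```bash
python3 -m pendant '[[[0,0,40,0,0,0,-1],[0,0,75,0,0,0,-1],[0,0,96,0,0,0,-1],[0,0,101,0,0,0,-1],[0,0,101,0,0,0,-1],[0,0,101,0,0,0,0],[0,0,101,0,0,0,0.3],[0,0,101,0,0,0,1],[0,0,101,0,0,0,1],[0,0,101,0,0,0,1],[0,0,101,0,0,0,1]]]' 30
python3 -c "
from h import *
st()"
```

```text
clock: 18.52
position: [0.4533, 0.3809, 0.1858]
ee_rot: [2.951, 1.076, 0.0]
force: [1.0, -0.6, 2.2]
width: 0.566
t 18.52 grasp [0.4533 0.3809 0.0268] yaw 40.08 tilt [ 0.0002 -0.0002] F [ 1.  -0.6  2.2] w mm 52.0 q [-0.6   0.66 -0.27  1.84  0.26  0.68 -1.89]
```

```bash
python3 -m pendant '[[[0,0,-15,0,0,0,1],[0,0,-50,0,0,0,1],[0,0,-100,0,0,0,1],[0,0,-140,0,0,0,1],[0,0,-140,0,0,0,1],[0,0,-140,0,0,0,1]]]'
python3 -c "
from h import *
st();go(.613,-.3203,.165,40)"
```

```text
clock: 19.27
position: [0.4528, 0.3806, 0.3252]
ee_rot: [2.951, 1.077, -0.002]
force: [-0.0, -0.9, -4.0]
width: 0.563
t 19.27 grasp [0.4526 0.3804 0.1662] yaw 40.1 tilt [-0.0008 -0.0009] F [-0.  -0.9 -4. ] w mm 51.8 q [-0.56  0.48 -0.32  1.73  0.18  0.96 -1.82]
shift [-328.9  639.4    1.7] rv [0.0002 0.0012 0.0017]
```

```bash
python3 -m pendant '[[[-12,24,0,0,0,0,1],[-34,66,0,0,0,0,1],[-58,113,0,0,0,0,1],[-82,160,0,0,0,0,1],[-107,208,0,0,0,0,1],[-132,256,0,0,0,0,1],[-157,304,0,0,0,0,1],[-182,352,0,0,0,0,1],[-206,400,0,0,0,0,1],[-230,448,0,0,0,0,1],[-255,496,0,0,0,0,1],[-280,544,0,0,0,0,1],[-300,584,0,0,0,0,1],[-318,618,0,0,0,0,1],[-328.5,639,0,0,0,0,1],[-328.5,639,0,0,0,0,1],[-328.5,639,0,0,0,0,1],[-328.5,639,0,0,0,0,1]]]'
python3 - <<'E'
from h import *
st();go(.613,-.3203,.100,40)
cv2.imwrite('pics/w11.png',get_image('wrist')[:,:,::-1])
cv2.imwrite('pics/sc11.png',get_image('scene')[:,:,::-1])
E
```

```text
clock: 21.52
position: [0.6134, -0.3179, 0.3252]
ee_rot: [-2.949, -1.079, 0.001]
force: [-0.4, -0.0, -3.8]
width: 0.563
t 21.52 grasp [ 0.6133 -0.3177  0.1662] yaw 40.19 tilt [-0.0009  0.0011] F [-0.4 -0.  -3.8] w mm 51.8 q [ 0.51  0.62 -0.17  1.47  0.11  1.06 -0.56]
shift [-1.9  1.6 66.2] rv [-0.0014 -0.      0.0033]
```

View pics/w11.png

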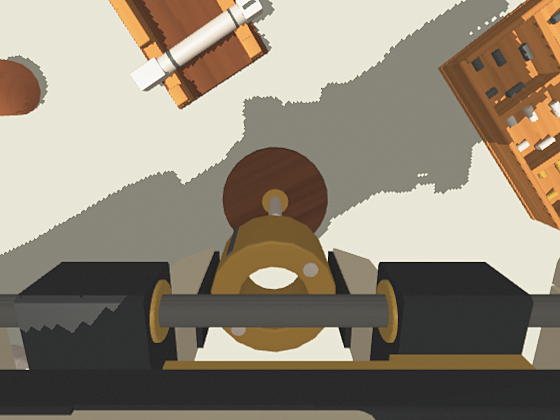

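View pics/sc11.png

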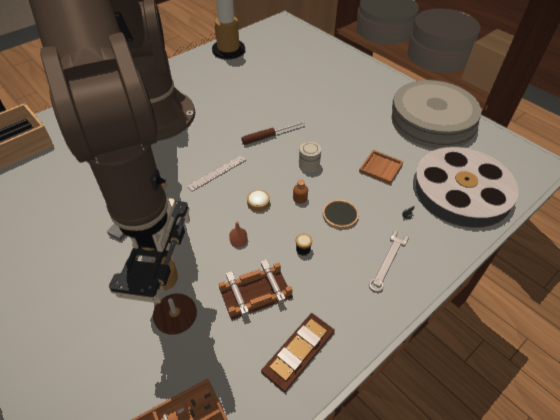

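```bash
python3 -m pendant '[[[-1.5,1.6,20,0,0,0,1],[-1.5,1.6,50,0,0,0,1],[-1.5,1.6,66,0,0,0,1],[-1.5,1.6,66,0,0,0,1],[-1.5,1.6,80,0,0,0,1],[-1.5,1.6,95,0,0,0,1],[-1.5,1.6,110,0,0,0,1],[-1.5,1.6,120,0,0,0,1],[-1.5,1.6,120,0,0,0,1],[-1.5,1.6,120,0,0,0,1]]]'
python3 - <<'E'
from h import *
st();go(.613,-.3203,.0388,40)
E
```

```text
clock: 22.88
position: [0.6135, -0.3217, 0.2061]
ee_rot: [2.951, 1.077, 0.001]
force: [-0.5, -1.2, -3.2]
width: 0.564
t 22.88 grasp [ 0.6136 -0.3217  0.0471] yaw 40.09 tilt [ 0.0007 -0.0003] F [-0.5 -1.2 -3.2] w mm 51.9 q [ 0.5   0.74 -0.16  1.56  0.14  0.85 -0.58]
shift [ 0.5 -1.4  8.3] rv [ 0.0006 -0.0004  0.0016]
```

```bash
python3 -m pendant '[[[0,-1,4,0,0,0,1],[0,-1,6.5,0,0,0,1],[0,-1,7.5,0,0,0,1],[0,-1,8,0,0,0,1],[0,-1,8,0,0,0,1],[0,-1,8,0,0,0,1]]]'
python3 -c "
from h import *
st()"
python3 -m pendant '[[[0,0,0,0,0,0,0.1],[0,0,0,0,0,0,-0.5],[0,0,0,0,0,0,-1],[0,0,0,0,0,0,-1],[0,0,-20,0,0,0,-1],[0,0,-60,0,0,0,-1],[0,0,-110,0,0,0,-1],[0,0,-150,0,0,0,-1],[0,0,-150,0,0,0,-1],[0,0,-150,0,0,0,-1]]]'
python3 - <<'E'
from h import *
st();go(.4872,.0092,.19,-30)
cv2.imwrite('pics/w12.png',get_image('wrist')[:,:,::-1])
E
```

```text
clock: 23.62
position: [0.6126, -0.3208, 0.1979]
ee_rot: [2.951, 1.077, -0.0]
force: [-1.4, 0.8, 0.4]
width: 0.564
t 23.62 grasp [ 0.6126 -0.3208  0.0389] yaw 40.09 tilt [-0.     -0.0001] F [-1.4  0.8  0.4] w mm 51.9 q [ 0.5   0.75 -0.16  1.57  0.14  0.83 -0.58]
clock: 24.88
position: [0.6124, -0.3207, 0.3484]
ee_rot: [2.951, 1.077, 0.001]
force: [0.3, 0.3, -0.7]
width: 0.998
t 24.88 grasp [ 0.6125 -0.3208  0.1894] yaw 40.09 tilt [ 0.0006 -0.0004] F [ 0.3  0.3 -0.7] w mm 91.8 q [ 0.51  0.6  -0.17  1.45  0.11  1.11 -0.55]
shift [ 116.7 -333.    -0.8] rv [ 5.0000e-04 -6.0000e-04  1.2233e+00]
```

View pics/w12.png

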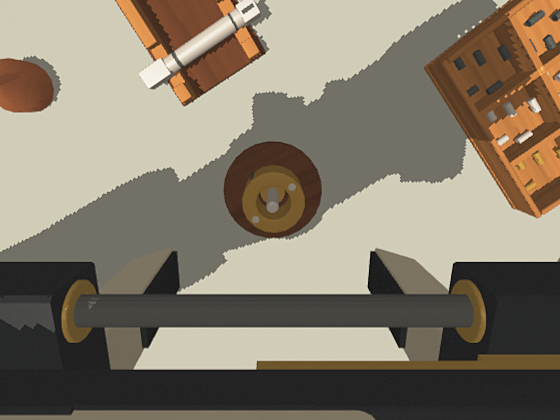

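```bash
python3 -c "
from h import *
go(.4872,.0092,.128,70)"
```

```text
shift [ 116.8 -332.9   60.7] rv [-8.00e-04  3.00e-04 -5.22e-01]
```

```bash
python3 -m pendant '[[[10,-30,0,0,0,-0.05,-1],[25,-75,0,0,0,-0.12,-1],[42,-125,0,0,0,-0.2,-1],[60,-175,0,0,0,-0.28,-1],[78,-225,0,0,0,-0.36,-1],[96,-275,0,0,0,-0.44,-1],[110,-315,0,0,0,-0.5,-1],[116.8,-332.9,20,0,0,-0.522,-1],[116.8,-332.9,60,0,0,-0.522,-1],[116.8,-332.9,60,0,0,-0.522,-1],[116.8,-332.9,60,0,0,-0.522,-1],[116.8,-332.9,60,0,0,-0.522,-1]]]'
python3 - <<'E'
from h import *
st();go(.4872,.0092,.028,70)
cv2.imwrite('pics/w13.png',get_image('wrist')[:,:,::-1])
E
```

```text
clock: 26.42
position: [0.4881, 0.0089, 0.2889]
ee_rot: [2.573, 1.8, 0.002]
force: [-0.2, -0.4, -0.2]
width: 1.001
t 26.43 grasp [0.4884 0.0089 0.1299] yaw 69.96 tilt [0.0018 0.    ] F [-0.2 -0.4 -0.2] w mm 92.1 q [ 0.18  0.39 -0.39  2.01  0.21  0.78 -0.68]
shift [-1.000e-01 -1.200e+00  1.019e+02] rv [ 0.0017 -0.0006 -0.0007]
```

View pics/w13.png

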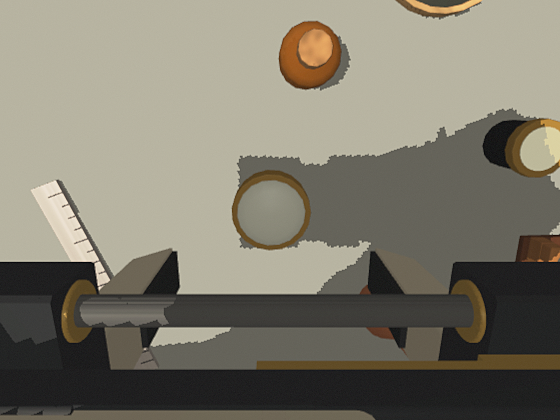

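```bash
python3 -m pendant '[[[0,0,40,0,0,0,-1],[0,0,75,0,0,0,-1],[0,0,96,0,0,0,-1],[0,0,101,0,0,0,-1],[0,0,101,0,0,0,-1],[0,0,101,0,0,0,-1],[0,0,101,0,0,0,0],[0,0,101,0,0,0,0.2],[0,0,101,0,0,0,0.5],[0,0,101,0,0,0,0.5],[0,0,101,0,0,0,0.5]]]' 20
python3 -c "
from h import *
st()"
```

```text
clock: 27.85
position: [0.4876, 0.0091, 0.1867]
ee_rot: [2.573, 1.802, -0.0]
force: [-0.3, -0.1, 1.7]
width: 0.625
t 27.85 grasp [0.4876 0.0091 0.0277] yaw 70.0 tilt [-0.0001 -0.0001] F [-0.3 -0.1  1.7] w mm 57.5 q [ 0.11  0.55 -0.32  2.1   0.32  0.54 -0.79]
```

Gripped at 58 mm. Lift slowly a little, then travel.

```bash
python3 -m pendant '[[[0,0,-5,0,0,0,0.5],[0,0,-12,0,0,0,0.5],[0,0,-12,0,0,0,0.5]]]' 25
python3 -c "
from h import *
st()"
python3 -m pendant '[[[0,0,-30,0,0,0,0.5],[0,0,-70,0,0,0,0.5],[0,0,-90,0,0,0,0.5],[0,0,-90,0,0,0,0.5],[0,0,-90,0,0,0,0.5]]]'
python3 -c "
from h import *
st();go(.6515,.1366,.13,70)
cv2.imwrite('pics/w14.png',get_image('wrist')[:,:,::-1])"
```

```text
clock: 28.22
position: [0.4878, 0.0091, 0.1994]
ee_rot: [2.573, 1.801, 0.002]
force: [0.1, 1.0, -1.2]
width: 0.625
t 28.23 grasp [0.488  0.0091 0.0404] yaw 69.99 tilt [0.0012 0.    ] F [ 0.1  1.  -1.2] w mm 57.5 q [ 0.12  0.53 -0.33  2.09  0.31  0.57 -0.77]
clock: 28.85
position: [0.4872, 0.0089, 0.2878]
ee_rot: [-2.573, -1.802, 0.002]
force: [0.6, -0.3, -1.8]
width: 0.623
t 28.85 grasp [0.487  0.0089 0.1288] yaw 69.99 tilt [-0.0011 -0.0003] F [ 0.6 -0.3 -1.8] w mm 57.3 q [ 0.18  0.39 -0.4   2.01  0.21  0.78 -0.69]
shift [176.2 110.7  -1.4] rv [-0.001   0.0006 -0.0001]
```

View pics/w14.png

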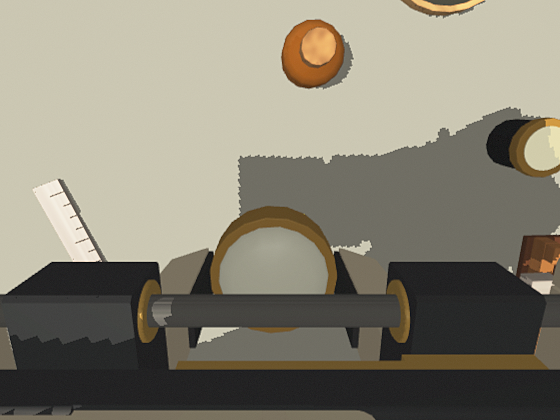

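```bash
python3 -m pendant '[[[12,8,0,0,0,0,0.5],[35,22,0,0,0,0,0.5],[65,41,0,0,0,0,0.5],[95,60,0,0,0,0,0.5],[125,79,0,0,0,0,0.5],[150,95,0,0,0,0,0.5],[168,106,0,0,0,0,0.5],[176,110.5,0,0,0,0,0.5],[176,110.5,0,0,0,0,0.5],[176,110.5,0,0,0,0,0.5]]]'
python3 -c "
from h import *
st();go(.6515,.1366,.036,70)
cv2.imwrite('pics/w15.png',get_image('wrist')[:,:,::-1])"
```

```text
clock: 30.15
position: [0.6512, 0.1361, 0.2884]
ee_rot: [2.574, 1.801, -0.002]
force: [-0.1, 0.7, -1.3]
width: 0.628
t 30.15 grasp [0.6511 0.136  0.1294] yaw 69.98 tilt [-0.0008 -0.0007] F [-0.1  0.7 -1.3] w mm 57.7 q [-0.06  0.63 -0.36  1.57  0.25  0.98 -0.84]
shift [ 0.7  0.2 93.4] rv [-0.0005  0.001  -0.0004]
```

View pics/w15.png

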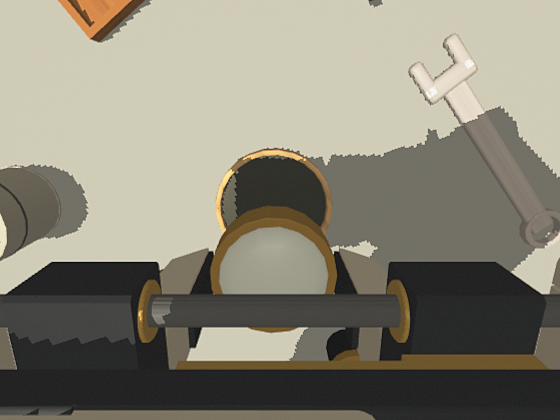

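```bash
python3 -m pendant '[[[0,0,20,0,0,0,0.5],[0,0,45,0,0,0,0.5],[0,0,70,0,0,0,0.5],[0,0,85,0,0,0,0.5],[0,0,91,0,0,0,0.5],[0,0,92,0,0,0,0.5],[0,0,92,0,0,0,0.5]]]'
python3 -c "
from h import *
st()"
python3 -m pendant '[[[0,0,1,0,0,0,0.5],[0,0,2,0,0,0,0.5],[0,0,2.5,0,0,0,0.5],[0,0,2.5,0,0,0,0.5],[0,0,2.5,0,0,0,0.5]]]'
python3 -c "
from h import *
st()"
```

```text
clock: 31.08
position: [0.652, 0.1368, 0.1975]
ee_rot: [2.573, 1.802, 0.002]
force: [0.5, -0.1, -1.7]
width: 0.623
t 31.07 grasp [0.6522 0.1369 0.0385] yaw 70.0 tilt [0.0013 0.0004] F [ 0.5 -0.1 -1.7] w mm 57.3 q [-0.08  0.74 -0.33  1.63  0.3   0.82 -0.88]
clock: 31.7
position: [0.6516, 0.1367, 0.1942]
ee_rot: [2.573, 1.802, -0.0]
force: [0.2, 0.4, -2.1]
width: 0.625
t 31.7 grasp [0.6516 0.1367 0.0352] yaw 70.0 tilt [ 0. -0.] F [ 0.2  0.4 -2.1] w mm 57.5 q [-0.08  0.74 -0.33  1.63  0.3   0.82 -0.88]
```

```bash
python3 -m pendant '[[[0,0,1,0,0,0,0.5],[0,0,1.6,0,0,0,0.5],[0,0,1.6,0,0,0,0.5],[0,0,1.6,0,0,0,0.5]]]'
python3 -c "
from h import *
st()"
python3 -m pendant '[[[0,0,0,0,0,0,0.1],[0,0,0,0,0,0,-0.2],[0,0,0,0,0,0,-0.6],[0,0,0,0,0,0,-0.6],[0,0,-20,0,0,0,-0.6],[0,0,-60,0,0,0,-0.6],[0,0,-110,0,0,0,-1],[0,0,-140,0,0,0,-1],[0,0,-140,0,0,0,-1]]]'
python3 -c "
from h import *
st();go(.4708,.2048,.16,70)
cv2.imwrite('pics/w16.png',get_image('wrist')[:,:,::-1])"
```

```text
clock: 32.2
position: [0.6516, 0.1367, 0.1928]
ee_rot: [2.573, 1.802, 0.0]
force: [-0.8, -0.4, 4.4]
width: 0.623
t 32.2 grasp [0.6516 0.1367 0.0338] yaw 70.0 tilt [ 0.0001 -0.0001] F [-0.8 -0.4  4.4] w mm 57.3 q [-0.08  0.74 -0.33  1.64  0.3   0.81 -0.89]
clock: 33.33
position: [0.6524, 0.1372, 0.3372]
ee_rot: [2.572, 1.801, 0.01]
force: [-0.1, 0.7, -0.3]
width: 0.996
t 33.33 grasp [0.6534 0.1375 0.1782] yaw 70.0 tilt [0.0065 0.0019] F [-0.1  0.7 -0.3] w mm 91.7 q [-0.05  0.59 -0.37  1.52  0.23  1.07 -0.83]
shift [   1.3 -193.8   17.1] rv [ 0.0054 -0.004  -0.    ]
```

View pics/w16.png

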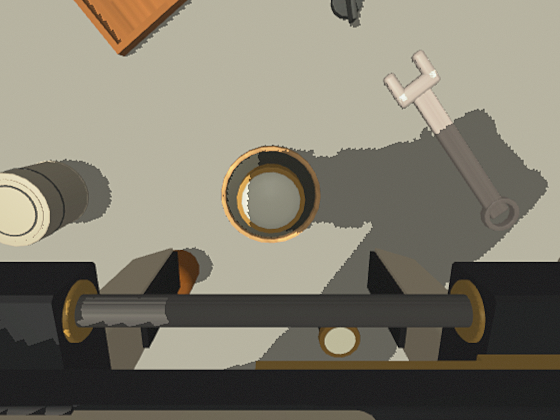

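```bash
python3 -c "
from h import *
go(.4708,.2048,.145,90)"
```

```text
shift [   1.8 -193.5   30.5] rv [ 0.0033 -0.0014 -0.3491]
```

```bash
python3 -m pendant '[[[0,-25,0,0,0,-0.06,-1],[0,-70,0,0,0,-0.13,-1],[1,-120,0,0,0,-0.21,-1],[1,-165,10,0,0,-0.29,-1],[1.5,-193,28,0,0,-0.349,-1],[1.5,-193,28,0,0,-0.349,-1],[1.5,-193,28,0,0,-0.349,-1],[1.5,-193,28,0,0,-0.349,-1]]]'
python3 -c "
from h import *
st();go(.4708,.2048,.045,90)
cv2.imwrite('pics/w17.png',get_image('wrist')[:,:,::-1])"
```

```text
clock: 34.38
position: [0.4718, 0.2037, 0.3048]
ee_rot: [2.223, 2.219, 0.001]
force: [0.4, -0.5, 0.6]
width: 0.998
t 34.38 grasp [0.4719 0.2037 0.1458] yaw 89.89 tilt [0.0007 0.0002] F [ 0.4 -0.5  0.6] w mm 91.8 q [-0.12  0.42 -0.51  1.93  0.27  0.86 -0.78]
shift [  1.1  -1.1 100.8] rv [ 0.0007 -0.0002 -0.002 ]
```

View pics/w17.png

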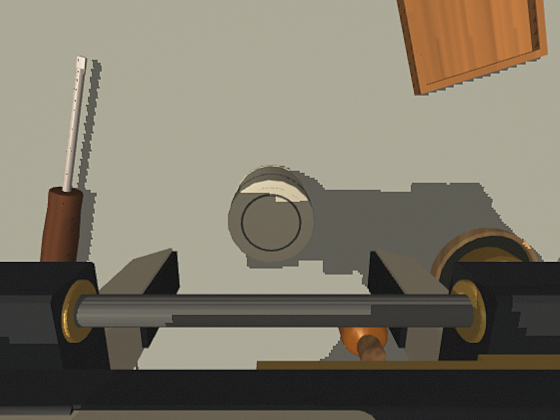

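```bash
python3 -m pendant '[[[1,-1,40,0,0,0,-1],[1,-1,75,0,0,0,-1],[1,-1,96,0,0,0,-1],[1,-1,100.5,0,0,0,-1],[1,-1,100.5,0,0,0,-1],[1,-1,100.5,0,0,0,-1],[1,-1,100.5,0,0,0,0],[1,-1,100.5,0,0,0,0.2],[1,-1,100.5,0,0,0,0.5],[1,-1,100.5,0,0,0,0.5],[1,-1,100.5,0,0,0,0.5]]]' 25
python3 -c "
from h import *
st()"
```

```text
clock: 35.8
position: [0.4698, 0.2051, 0.2042]
ee_rot: [2.221, 2.221, 0.0]
force: [0.7, -0.1, 1.2]
width: 0.629
t 35.8 grasp [0.4698 0.2051 0.0452] yaw 89.99 tilt [ 0.0001 -0.0001] F [ 0.7 -0.1  1.2] w mm 57.8 q [-0.19  0.56 -0.44  2.02  0.39  0.64 -0.88]
```

```bash
python3 -m pendant '[[[0,0,-10,0,0,0,0.5],[0,0,-40,0,0,0,0.5],[0,0,-75,0,0,0,0.5],[0,0,-80,0,0,0,0.5],[0,0,-80,0,0,0,0.5]]]'
python3 -c "
from h import *
st();go(.6084,.3422,.125,90)"
```

```text
clock: 36.42
position: [0.4696, 0.2049, 0.284]
ee_rot: [2.222, 2.221, 0.0]
force: [-0.6, -0.3, -2.3]
width: 0.626
t 36.42 grasp [0.4697 0.2048 0.125 ] yaw 89.98 tilt [ 0.0002 -0.0002] F [-0.6 -0.3 -2.3] w mm 57.6 q [-0.13  0.45 -0.5   1.95  0.29  0.81 -0.8 ]
shift [137.4 138.7   0. ] rv [ 0.0002  0.0002 -0.0003]
```

```bash
python3 -m pendant '[[[10,10,0,0,0,0,0.5],[32,32,0,0,0,0,0.5],[60,60,0,0,0,0,0.5],[88,88,0,0,0,0,0.5],[114,115,0,0,0,0,0.5],[132,133,0,0,0,0,0.5],[137.4,138.7,0,0,0,0,0.5],[137.4,138.7,0,0,0,0,0.5],[137.4,138.7,0,0,0,0,0.5],[137.4,138.7,0,0,0,0,0.5]]]'
python3 -c "
from h import *
st();go(.6084,.3422,.05,90)
cv2.imwrite('pics/w18.png',get_image('wrist')[:,:,::-1])"
```

```text
clock: 37.67
position: [0.6082, 0.3418, 0.2842]
ee_rot: [2.222, 2.221, -0.001]
force: [0.3, 0.2, -2.1]
width: 0.627
t 37.67 grasp [0.6082 0.3418 0.1252] yaw 89.97 tilt [-0.     -0.0006] F [ 0.3  0.2 -2.1] w mm 57.7 q [-0.32  0.7  -0.45  1.48  0.33  1.04 -0.85]
shift [ 0.4  0.2 75.2] rv [-0.      0.0006 -0.0004]
```

View pics/w18.png

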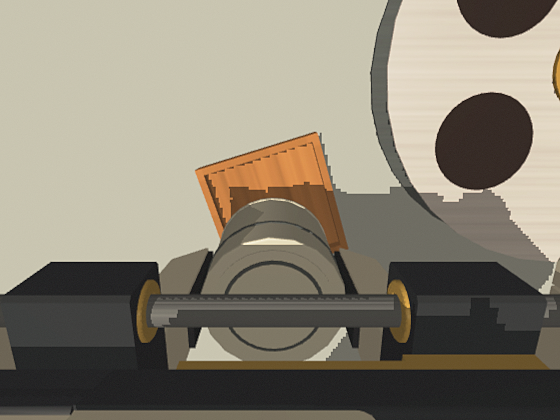

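```bash
python3 -m pendant '[[[0.4,0,25,0,0,0,0.5],[0.4,0,50,0,0,0,0.5],[0.4,0,66,0,0,0,0.5],[0.4,0,72,0,0,0,0.5],[0.4,0,74,0,0,0,0.5],[0.4,0,75,0,0,0,0.5],[0.4,0,75,0,0,0,0.5],[0.4,0,75,0,0,0,0.5]]]'
python3 -c "
from h import *
st()"
```

```text
clock: 38.72
position: [0.6086, 0.343, 0.2096]
ee_rot: [2.221, 2.221, 0.001]
force: [0.2, -0.8, -1.4]
width: 0.632
t 38.73 grasp [0.6087 0.343  0.0506] yaw 89.99 tilt [0.0006 0.0003] F [ 0.2 -0.8 -1.4] w mm 58.1 q [-0.33  0.78 -0.42  1.53  0.38  0.91 -0.88]
```

```bash
python3 -m pendant '[[[0,0,0.5,0,0,0,0.5],[0,0,0.5,0,0,0,0.5],[0,0,0.5,0,0,0,0.1],[0,0,0.5,0,0,0,-0.2],[0,0,0.5,0,0,0,-0.5],[0,0,0.5,0,0,0,-0.5],[0,0,-20,0,0,0,-0.5],[0,0,-60,0,0,0,-0.5],[0,0,-110,0,0,0,-0.5],[0,0,-160,0,0,0,-0.5],[0,0,-160,0,0,0,-0.5],[-120,-120,-200,0,0,0,-0.5],[-120,-120,-200,0,0,0,-0.5],[-120,-120,-200,0,0,0,-0.5],[-120,-120,-200,0,0,0,-0.5],[-120,-120,-200,0,0,0,-0.5]]]'
python3 -c "
from h import *
st()
for n in('scene','side','wrist'):cv2.imwrite(f'pics/{n}19.png',get_image(n)[:,:,::-1])"
```

```text
clock: 40.72
position: [0.4887, 0.223, 0.4097]
ee_rot: [2.221, 2.221, 0.002]
force: [-0.4, -0.2, -1.4]
width: 0.751
t 40.73 grasp [0.4889 0.2231 0.2507] yaw 89.98 tilt [0.0012 0.0004] F [-0.4 -0.2 -1.4] w mm 69.1 q [-0.12  0.34 -0.54  1.75  0.19  1.1  -0.72]
```

View pics/scene19.png

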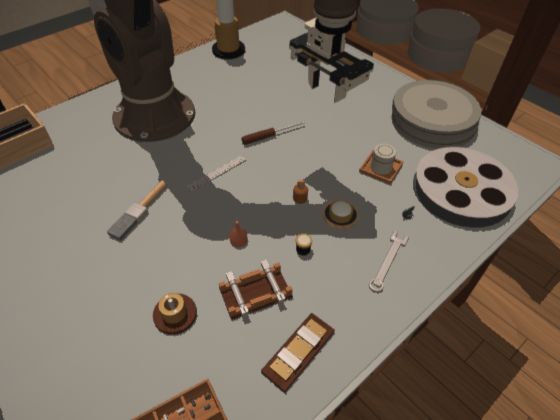

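View pics/side19.png

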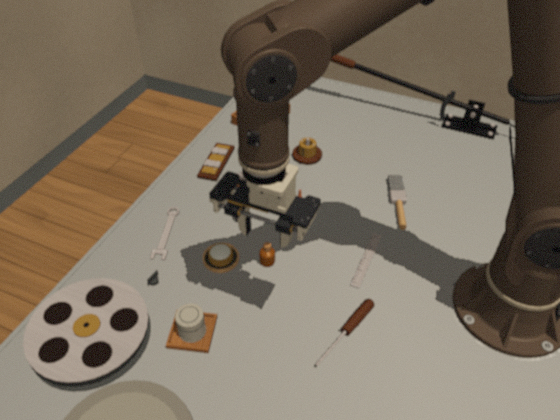

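View pics/wrist19.png

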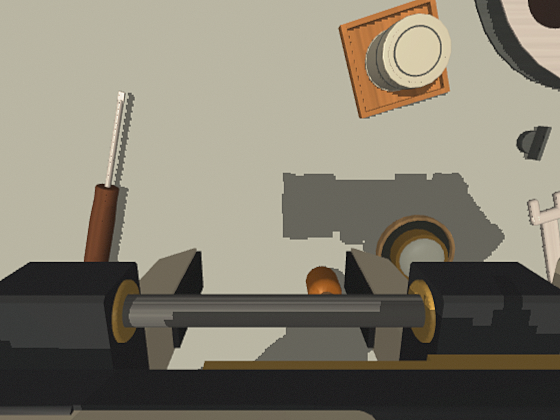

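```bash
python3 -c "
from h import *
print(arm.sign_off())"
```

```text
the job is handed in; nothing more can be done
None
```

The job is handed in. All five loose parts are in place, done in the order you listed, with the robot clock at about 41 s of the 144 s allowed.

- **Pins:** one lies in each groove of the rest, across both rails. The wrist picture after each placing showed it seated.
- **Hub:** it is over the post. It was lowered until the load came off the gripper at the height of the base.
- **Lens:** it was lowered onto the felt until I read about 4 N of contact, then released. The picture shows it flat inside the tray rim.
- **Tin:** it was set down and stands inside the four walls of the bay. I did not read a contact force before letting go, so it may have dropped up to about 1 mm.
- **Bottle:** the cement bottle is still upright where it started.

The last scene picture shows all five in place at once, with the gripper clear of everything. The final side view had the arm hiding the pin rest, so the pins were confirmed only by the scene and wrist cameras. The wrist view of a part and the estimate from the two fixed cameras differed by up to about 6 mm. That was well inside the clearances of the stands, and no check failed.

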